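Weigh the watering reservoir and start the herb garden

TASK

Weigh the terracotta watering reservoir: lift it by the hand scale on top of it until it hangs clear of the counter, and hold it still there for about two seconds. Then set it down gently, upright, flat on the floor of the herb garden's drip tray, letting go only once it stands there (do not drop it), and only then snap the garden's rocker switch over so that its far end is down. Leave the cup, the trowel and the coaster where they are.

Things in the scene. Friction and masses are not known exactly. Their poses are not given: they have to be found in the camera images.
- reservoir: Closed terracotta pot, 84 mm high, 86 mm across at the foot and 100 mm at the top, cork lid to 94 mm. A stiff steel wire bail stands across it along its y axis (106 mm wide, crossbar at height 122 mm), and a grey hand scale sits on the bail, its grip topping out at 209 mm. All that is one loose piece, 0.45 to 0.8 kg. Origin at the centre of the foot's underside, z up.
- scale_grip (a point): Centre of the scale's grip, a grey bar 110 mm long (along the reservoir's y axis), 26 mm thick (along its x axis) and 34 mm high, 192 mm above the reservoir's underside when unloaded; best pinched from above across its 26 mm. Below it is the scale's narrower case (50 x 22 x 48 mm). Axes as the reservoir's.
- scale (a joint): Stretch of the scale's spring in m: 0 unloaded, 0.065 at its stop. The grip slides straight up on a steel rod away from the reservoir, about 150 N/m, so the reservoir leaves the counter only when the grip has been raised 23 to 50 mm (heavier needs more). No sideways play: the reservoir follows the grip without swinging.
- garden: White plastic herb garden, fixed to the counter, 216 mm deep (x -74 to +142 mm) and 340 mm wide. From its origin (on the counter): a drip tray centred at y -95 mm, a 60 mm high pump housing from y -19 to +171 mm with the rocker switch on top, and behind both, from x +76 mm, a 60 mm high trough of five seedling pods (leaves to 77 mm). Its front faces -x, towards the robot.
- tray_floor (a point): Centre of the drip tray's floor, 6 mm above the counter. The tray is an open square, 136 mm inside, walls 6 mm thick with the rim 30 mm above the counter. Axes as the garden's.
- rocker (a joint): Rocker switch, in rad: 0 = off, far (+x) end up; 0.5 = on, far end down. Sprung away from its centre at 0.25: it must be pushed past that and then snaps over and stays. It takes about 4 N at rocker_far_end.
- rocker_far_end (a point): Point on the top face of the grey rocker paddle, on its far (+x) half, 28 mm from its pivot; this is where to press straight down. At off it stands about 85 mm above the counter and goes down 14 mm to on. Paddle 76 mm long (garden's x), 36 mm wide (y), 8 mm thick; pivot 74 mm above the counter, along the garden's y, at x 0, y +85 mm of the garden.
- cup: Bystander: clear acrylic cup, 80 mm across, 95 mm high; origin at the centre of its underside.
- trowel: Bystander: steel garden trowel lying flat, 280 mm long, wooden handle to -x, blade 70 mm wide to +x; 26 mm high at the handle; origin where the handle ends and the blade's neck begins.
- coaster: Bystander: white ceramic coaster, 90 x 90 x 9 mm, lying flat; origin at the centre of its underside.

How it is judged:
On the way, in this order (a step that is already met when the one before it is completed fails the run):
1. the reservoir hangs from the stretched scale, clear of the counter and the garden by over 12 mm, upright and still, for 1 s (height (world z) of reservoir above 0.012 m and value of joint scale above 0.012 m and linear speed of reservoir below 0.03 m/s and angle between reservoir's own z axis and vertical below 0.25 rad and contact force between reservoir and garden below 0.3 N), for 1 s.
2. the reservoir has been lowered onto the floor of the drip tray, still held by the scale (horizontal distance between reservoir and tray_floor below 0.035 m and z of reservoir in the frame of tray_floor between -0.006 and 0.006 m and angle between reservoir's own z axis and vertical below 0.1 rad and contact force between reservoir and garden above 0.5 N and contact force between the fingers and reservoir above 0.5 N), for 0.1 s.
3. the reservoir stands upright and flat on the floor of the drip tray, the scale slack and let go, with the rocker still off (horizontal distance between reservoir and tray_floor below 0.035 m and z of reservoir in the frame of tray_floor between -0.006 and 0.006 m and angle between reservoir's own z axis and vertical below 0.1 rad and value of joint scale below 0.005 m and contact force between the fingers and reservoir below 0.2 N and value of joint rocker below 0.25 rad), for 0.2 s.
4. the rocker has snapped over, far end down (value of joint rocker above 0.42 rad), for 0.2 s.
At the end, for the whole second after the job is handed in: The reservoir stands at rest in the drip tray: within 35 mm of its centre, its underside within 6 mm of the tray floor's height, tilted under 0.1 rad, scale stretched under 5 mm; the rocker is over with its far end down (joint above 0.42 rad) (horizontal distance between reservoir and tray_floor below 0.035 m and z of reservoir in the frame of tray_floor between -0.006 and 0.006 m and angle between reservoir's own z axis and vertical below 0.1 rad and value of joint scale below 0.005 m and value of joint rocker above 0.42 rad and linear speed of reservoir below 0.02 m/s); the robot touches nothing.
It fails at once if the clear cup is shoved more than 40 mm or tipped (distance of cup from where it was at the start of the episode above 0.04 m or angle between cup's own z axis and vertical above 0.5 rad).
It fails at once if the trowel is shoved more than 40 mm or tipped (distance of trowel from where it was at the start of the episode above 0.04 m or angle between trowel's own z axis and vertical above 0.5 rad).
It fails at once if the coaster is shoved more than 40 mm or tipped (distance of coaster from where it was at the start of the episode above 0.04 m or angle between coaster's own z axis and vertical above 0.5 rad).
It fails at once if the reservoir is tipped by more than 0.6 rad (angle between reservoir's own z axis and vertical above 0.6 rad).
It fails at once if the reservoir is banged on the garden (over 60 N) (contact force between reservoir and garden above 60 N).
It also fails if it takes over 51 s, if anything falls off the work surface, if the arm or the gripper's body presses on something with over 40 N, if the wrist force passes 120 N, or if a joint passes its speed limit or range.

ROBOT

A 7-joint arm with a two-finger parallel gripper is mounted at the origin on the work surface. World frame = base frame: x ahead of the robot, y to its left, z up, the work surface at z = 0. Lengths are in m, angles in rad, forces in N, time in s.
With the tool pointing down it reaches from about 0.425 to 0.925 m from the base axis. Payload 6.8 kg.
Tool frame: the origin (TCP) lies on the centre line of the jaws, within the pads' length; the fingertips stand 17 mm ahead of it and the grasp point (between the pads) lies 2 mm behind it; z points along the fingers, x is the direction in which the jaws open and shut, and the axes are right-handed (so a half turn about z gives the same grasp; the last joint's range is limited). The gripper opens to 85 mm and grips with 20 to 120 N. Pads are 22 mm wide; open, the fingers measure 114 mm over their backs; the gripper's body (76 mm by 85 mm) begins 54 mm behind the grasp point. The pads swing forward as they close: fully open they stand 13 mm farther back than shut.
Start: joints at [-0.108, 0.477, 0.022, 1.555, -0.011, 1.109, -0.083], TCP at [0.675, 0, 0.248] pointing down, gripper open.
Joint ranges: [-2.96, 2.96], [-0.34, 2.1], [-1.41, 1.46], [0.24, 2.44], [-1.37, 4.51], [0.17, 1.92], [-2.96, 2.96]. Speed limits (rad/s): [2.39, 2.39, 3.14, 3.14, 3.14, 3.14, 3.14].

INTERFACE

Orientations are given as a 3x3 rotation matrix whose columns are the frame's x, y, z axes.
In Python, from station import env gives the robot as it stands. The module is installed in compiled form; this text tells all that it offers.
- The arm moves only by the tool carry_out, never from a script. Its argument "plan" is a list of rows, each a list of 4 numbers: the shift along the tool's x, y, z in cm, then the turn about the tool's z in rad. In form: [[tx, ty, tz, spin], ...]. A call has 1 to 12 rows; each row shifts and turns the commanded pose from where the row before left it, along the tool's axes as they then stand; what a row does not reach is not made up. A row lasts 1/8 s, in which the tool goes at most 62.5 mm and 10.7 degrees, less where a joint would pass 70% of its speed; a pose out of reach is approached as far as the arm can. A call is refused whole if a number of a shift passes 6.25 or a number of a turn 0.188, either way. A call with a gripper value outside its range is refused whole. "fingers" is the opening, from 0 (shut) to 1 (fully open), set as the call begins (left out, the last holds). The fingers move at their own pace and stop on an object; "newtons" is the grip in N (left out, the last holds). Time passes only in rows, so rows that do not move let the fingers close. It gives the time, the measured TCP pose, the force and the opening at its end, in the units of the state.
- env.get_state(): the state, without advancing time (a new reading comes with each control period).
- env.get_image(name): name is "scene" or "side" or "wrist"; returns (picture, depth): 384x512x3 uint8, blue, green, red; 384x512 float32, m along the optical axis (not along the pixel's ray), 0 where there is no reading.
- env.calibration(name): a dict with "camera_matrix" (3x3 intrinsics, pixels), "cam_to_world" (4x4, takes a point from camera to world coordinates). Camera axes: x right, y down, z forward; pixel columns grow to the right and rows downward; lengths in m; the calibration is good to about 2 mm. The wrist camera is an equidistant fisheye: a pixel r from the principal point sees the ray r / f radians off the axis. A picture is of the moment at which its call begins: read the wrist's pose just before it. calibration takes no time and is no camera call; for the wrist camera it gives the pose at the moment of the call.
- env.sign_off(): hands the job in, once; it reports no verdict.
Trained networks look in the newest picture that a camera, given by its name, has taken for a name from the list of things; names that differ only in an ending like _2 or _b are one class to them, and where a whole thing is asked for, a point or a joint stands for the part that bears it (a point fixed in the world has none). Each returns a list of dicts, best first, with "confidence" (0 to 1); they miss things now and then, are a little off and sometimes report something else, mostly with a low value. They report only what shows in the picture. A call takes as long as a camera call.
- env.look_for(camera, thing): "location" ([column, row] as shares, 0 to 1, of the picture: columns of its width, rows of its height, amid what is visible of it).
- env.outline_of(camera, thing): "region" (384x512 bool, what is visible of it) and "location" ([column, row] as shares, 0 to 1, of the picture: columns of its width, rows of its height, amid what is visible of it).
- env.mark_of(camera, thing): "location" ([column, row] as shares, 0 to 1, of the picture: columns of its width, rows of its height: a listed point, or the origin of a listed thing).
The state is a dict: "clock": time; "q": joint angles; "qvel": joint speeds; "joint_torque": joint torques, N m; "tool_pos": TCP position; "tool_rot": TCP orientation; "contact_force": force on the tool from outside, world axes, zero at the start; "torque": the same for the moment, N m; "opening": finger opening in m.
Only numpy, scipy, OpenCV 4.12 (cv2) and the standard library are available. Lean on these libraries where they do the work, as an engineer would, in place of code of your own. Each camera call takes 0.05 s, during which the arm holds its last target.

## Working session

There is one attempt and no reset: what is moved stays moved. The work goes in short steps, Python scripts to look and compute and a tool call to move; the robot and the scene stay as the last step left them, time stands still between calls to the robot, and variables do not carry over. Pictures are saved under pics/ and viewed, and the job is handed in when it is done.

Besides the shell and the picture viewer there is one more tool, called after ">>>" as name([rows], argument=value, ...), one row to a line, values as JSON. carry_out: Moves the arm, as the interface text tells. Its arguments: {"type":"object","properties":{"plan":{"type":"array"},"fingers":{"type":"number"},"newtons":{"type":"number"}},"required":["plan"]}

```bash
mkdir -p pics; cat > h.py <<'E'
from station import env
import numpy as np, cv2
def grab(n,fn):
    T=np.array(env.calibration(n)["cam_to_world"]);K=np.array(env.calibration(n)["camera_matrix"])
    p,d=env.get_image(n); cv2.imwrite('pics/'+fn,p); return p,d,K,T
def cloud(d,K,T):
    v,u=np.mgrid[0:384,0:512]
    P=np.stack([(u-K[0,2])/K[0,0]*d,(v-K[1,2])/K[1,1]*d,d],-1)
    W=P@T[:3,:3].T+T[:3,3]; W[d<=0]=np.nan; return W
def st():
    s=env.get_state(); print({k:np.round(s[k],4).tolist() for k in("clock","tool_pos","tool_rot","contact_force","opening")})
E
python3 - <<'E'
from h import *
st()
for n in("scene","side"):
    p,d,K,T=grab(n,n+'1.png'); W=cloud(d,K,T); np.save(n+'W.npy',W)
    print(n,T[:3,3])
    for t in("reservoir","scale_grip","garden","tray_floor","rocker_far_end","cup","trowel","coaster"):
        for r in env.mark_of(n,t)[:2]:
            c,ro=r["location"];u,v=int(c*512),int(ro*384)
            print(t,round(r["confidence"],2),u,v,np.round(W[min(v,383),min(u,511)],3))
E
```

```text
{'clock': 0.0, 'tool_pos': [0.6744, -0.0, 0.2473], 'tool_rot': [[1.0, 0.0, -0.0018], [0.0, -1.0, -0.0002], [-0.0018, 0.0002, -1.0]], 'contact_force': [0.1731, 0.1367, -0.9724], 'opening': 0.0852}
scene [ 0.88517185 -0.43825073  0.816515  ]
reservoir 0.7 190 337 [ 0.617 -0.339  0.086]
reservoir 0.19 176 296 [ 0.597 -0.328  0.207]
scale_grip 0.81 173 297 [ 0.595 -0.332  0.208]
garden 0.74 329 211 [0.615 0.08  0.03 ]
tray_floor 0.59 303 232 [0.599 0.006 0.008]
cup 0.86 165 256 [ 0.443 -0.259  0.059]
trowel 0.66 189 338 [ 0.617 -0.341  0.085]
trowel 0.59 284 131 [0.355 0.222 0.019]
coaster 0.74 272 325 [ 0.691 -0.205  0.013]
side [0.19013265 0.77838114 0.73713747]
reservoir 0.77 259 179 [ 0.58  -0.28   0.033]
scale_grip 0.95 263 131 [ 0.582 -0.308  0.207]
garden 0.97 199 253 [0.576 0.163 0.06 ]
tray_floor 0.56 219 232 [0.599 0.005 0.002]
rocker_far_end 0.59 171 245 [0.642 0.189 0.086]
rocker_far_end 0.31 219 233 [0.593 0.016 0.008]
cup 0.59 300 206 [ 0.408 -0.215  0.008]
trowel 0.67 272 317 [0.345 0.238 0.01 ]
coaster 0.9 219 189 [ 0.699 -0.198  0.008]
```

View pics/scene1.png

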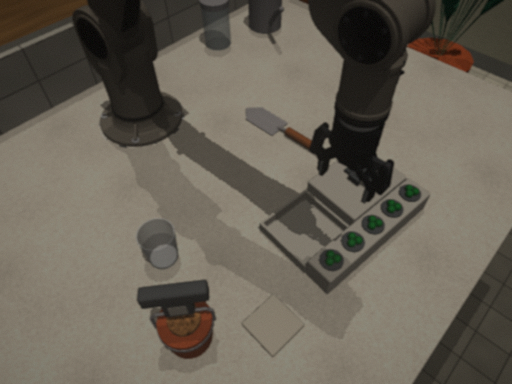

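View pics/side1.png

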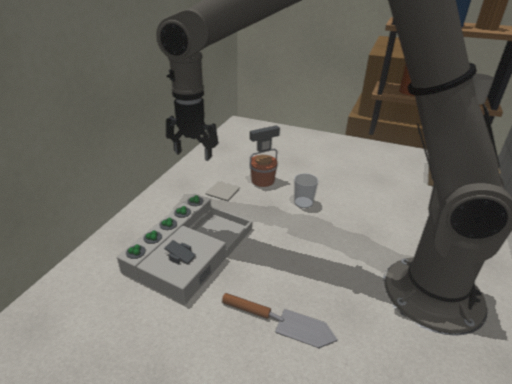

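```bash
python3 - <<'E'
import numpy as np,cv2
for n in("scene","side"):
    W=np.load(n+'W.npy').reshape(-1,3)
    def box(lo,hi): return W[np.all((W>lo)&(W<hi),1)]
    g=box([.45,-.45,.198],[.75,-.2,.215]); 
    print(n,'grip',len(g),np.round(g.mean(0),3),cv2.minAreaRect(g[:,:2].astype(np.float32)))
    g=box([.45,-.45,.07],[.75,-.2,.1]); print('pot top',len(g),np.round(g.mean(0),3),cv2.minAreaRect(g[:,:2].astype(np.float32)))
    # tray rim
    g=box([.45,-.12,.024],[.8,.1,.036]); print('rim',len(g),cv2.minAreaRect(g[:,:2].astype(np.float32)))
    g=box([.45,-.12,.002],[.8,.1,.012]); print('floor?',len(g),np.round(np.median(g,0),4))
    g=box([.4,-.1,.055],[.9,.4,.066]); print('housing',len(g),cv2.minAreaRect(g[:,:2].astype(np.float32)))
    g=box([.45,.05,.068],[.75,.3,.1]); print('rocker',len(g),np.round(g.mean(0),3),g[:,2].max(),cv2.minAreaRect(g[:,:2].astype(np.float32)))
E
```

```text
scene grip 1224 [ 0.588 -0.327  0.209] ((0.5849224925041199, -0.32606151700019836), (0.11024032533168793, 0.02701081521809101), 49.57007598876953)
pot top 1917 [ 0.6   -0.335  0.087] ((0.5940371751785278, -0.3322761654853821), (0.11113664507865906, 0.08048035949468613), 55.11620330810547)
rim 925 ((0.6333324909210205, 0.020024091005325317), (0.17768871784210205, 0.21798641979694366), 83.65135955810547)
floor? 5269 [ 0.606  -0.0111  0.0052]
housing 5250 ((0.6432220339775085, 0.10162176191806793), (0.34109145402908325, 0.2161383330821991), 83.28754425048828)
rocker 539 [0.697 0.157 0.075] 0.08921713714437507 ((0.6596284508705139, 0.16023164987564087), (0.16279105842113495, 0.16165301203727722), 84.00665283203125)
side grip 170 [ 0.583 -0.318  0.205] ((0.5820503830909729, -0.3230602741241455), (0.11124762892723083, 0.02604290097951889), 49.56954574584961)
pot top 399 [ 0.578 -0.31   0.085] ((0.5811131596565247, -0.32313549518585205), (0.09585645794868469, 0.10058897733688354), 12.478431701660156)
rim 344 ((0.5996466279029846, 0.01253560185432434), (0.15473012626171112, 0.15443569421768188), 84.045654296875)
floor? 978 [ 0.5952 -0.009   0.0054]
housing 3911 ((0.6418696641921997, 0.10331209003925323), (0.3405998945236206, 0.2175707370042801), 83.5831527709961)
rocker 649 [0.654 0.184 0.075] 0.08749694031908373 ((0.6588639616966248, 0.16593535244464874), (0.16154390573501587, 0.16076569259166718), 84.62466430664062)
```

The scene image shows the grip bar at about (173,297), with the cup to its left at (160,245) and the coaster at (272,325). The tray is at (303,232) and the rocker is hidden behind the gripper. The side image shows the rocker at about (180,251). Both views agree on a grip centre near (0.583, -0.324) with its long axis at 49.6°, and a tray centre near (0.598, 0.010).

>>> carry_out([
  [-1.1, 4.05, 0, 0],
  [-1.1, 4.05, 0, 0],
  [-1.1, 4.05, 0, 0],
  [-1.1, 4.05, 0, 0],
  [-1.1, 4.05, 0, 0],
  [-1.1, 4.05, 0, 0],
  [-1.1, 4.05, 0, 0],
  [-1.4, 4.1, 0, 0],
  [0, 0, 0, 0.176],
  [0, 0, 0, 0.176],
  [0, 0, 0, 0.176],
  [0, 0, 0, 0.177],
], fingers=1)

```text
clock: 2.4
tool_pos: [0.584, -0.3245, 0.2483]
tool_rot: [[0.758, -0.652, 0.0], [-0.652, -0.758, 0.0], [0.0, -0.0, -1.0]]
contact_force: [-0.3, -0.2, -1.0]
opening: 0.0855
```

```bash
cat > a.py <<'E'
from h import *
st()
p,d,K,T=grab("wrist","wrist2.png")
p,d,K,T=grab("side","side2.png")
W=cloud(d,K,T).reshape(-1,3)
R=np.array(env.get_state()["tool_rot"]);t=np.array(env.get_state()["tool_pos"])
print("grip in tool cm",R.T@(np.array([.5835,-.3245,.192])-t)*100)
E
python3 a.py
```

```text
{'clock': 2.4, 'tool_pos': [0.584, -0.3245, 0.2483], 'tool_rot': [[0.7578, -0.6525, 0.0001], [-0.6525, -0.7578, 0.0001], [0.0, -0.0001, -1.0]], 'contact_force': [-0.2945, -0.1854, -0.9561], 'opening': 0.0855}
grip in tool cm [-0.03265218  0.05468507  5.62655004]
```

View pics/wrist2.png

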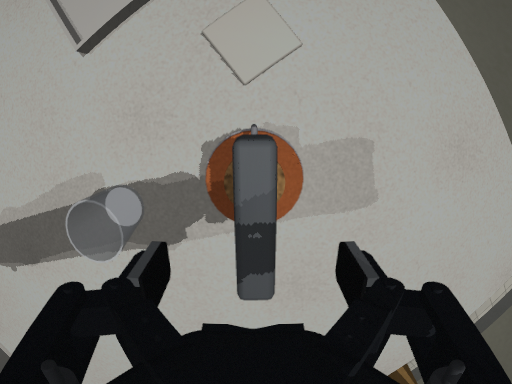

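The wrist view shows the bar centred between the jaws (column 255) and parallel to the pads. I'll descend and grip.

>>> carry_out([
  [0, 0, 1.8, 0],
  [0, 0, 1.8, 0],
  [0, 0, 1.2, 0],
  [0, 0, 0.8, 0],
  [0, 0, 0, 0],
], fingers=1)

```text
clock: 3.12
tool_pos: [0.5837, -0.3244, 0.1915]
tool_rot: [[0.762, -0.648, -0.001], [-0.648, -0.762, 0.001], [-0.001, 0.0, -1.0]]
contact_force: [-0.5, 0.1, 0.7]
opening: 0.085
```

>>> carry_out([
  [0, 0, 0, 0],
  [0, 0, 0, 0],
  [0, 0, 0, 0],
  [0, 0, 0, 0],
  [0, 0, 0, 0],
  [0, 0, 0, 0],
  [0, 0, 0, 0],
  [0, 0, 0, 0],
], fingers=0, newtons=70)

```text
clock: 4.12
tool_pos: [0.5844, -0.3248, 0.1928]
tool_rot: [[0.762, -0.648, 0.001], [-0.648, -0.762, -0.001], [0.001, -0.0, -1.0]]
contact_force: [1.8, -1.4, 4.6]
opening: 0.0252
```

```bash
sed -i 's/wrist2/wrist3/;s/side2/side3/' a.py; python3 a.py
```

```text
{'clock': 4.125, 'tool_pos': [0.5844, -0.3248, 0.1928], 'tool_rot': [[0.7615, -0.6481, 0.0013], [-0.6481, -0.7616, -0.0007], [0.0014, -0.0003, -1.0]], 'contact_force': [1.7579, -1.3669, 4.6006], 'opening': 0.0252}
grip in tool cm [-0.093465    0.03512216  0.08137114]
```

View pics/wrist3.png

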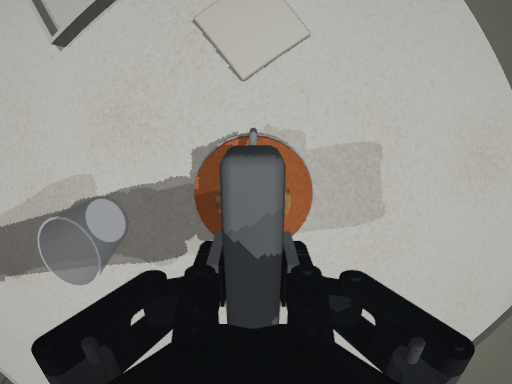

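Gripped: opening is 25 mm and the bar sits square between the pads. Now lift and hold.

>>> carry_out([
  [0, 0, -0.5, 0],
  [0, 0, -0.9, 0],
  [0, 0, -1, 0],
  [0, 0, -1, 0],
  [0, 0, -1, 0],
  [0, 0, -1, 0],
  [0, 0, -1, 0],
  [0, 0, -1, 0],
  [0, 0, -1, 0],
  [0, 0, -1, 0],
  [0, 0, -1, 0],
  [0, 0, -0.6, 0],
])

```text
clock: 5.72
tool_pos: [0.5842, -0.3246, 0.3032]
tool_rot: [[0.762, -0.648, 0.001], [-0.648, -0.762, -0.0], [0.001, -0.0, -1.0]]
contact_force: [0.3, -0.8, -5.6]
opening: 0.025
```

>>> carry_out([
  [0, 0, 0, 0],
  [0, 0, 0, 0],
  [0, 0, 0, 0],
  [0, 0, 0, 0],
  [0, 0, 0, 0],
  [0, 0, 0, 0],
  [0, 0, 0, 0],
  [0, 0, 0, 0],
  [0, 0, 0, 0],
  [0, 0, 0, 0],
  [0, 0, 0, 0],
  [0, 0, 0, 0],
])

```text
clock: 7.22
tool_pos: [0.584, -0.3245, 0.3023]
tool_rot: [[0.762, -0.648, -0.0], [-0.648, -0.762, -0.0], [-0.0, 0.0, -1.0]]
contact_force: [0.0, -0.6, -4.8]
opening: 0.0255
```

```bash
cat > b.py <<'E'
from h import *
st()
p,d,K,T=grab("side","side4.png");W=cloud(d,K,T)
o=env.outline_of("side","reservoir")
for r in o[:2]:
    w=W[r["region"]];w=w[~np.isnan(w[:,0])];print(r["confidence"],len(w),np.percentile(w,[1,50,99],axis=0).round(3).tolist())
E
python3 b.py
```

```text
{'clock': 7.225, 'tool_pos': [0.584, -0.3245, 0.3023], 'tool_rot': [[0.7616, -0.6481, -0.0], [-0.6481, -0.7616, -0.0], [-0.0, 0.0, -1.0]], 'contact_force': [0.0149, -0.65, -4.8373], 'opening': 0.0255}
0.74 1334 [[0.535, -0.706, -0.001], [0.578, -0.301, 0.166], [0.737, -0.274, 0.318]]
```

View pics/side4.png

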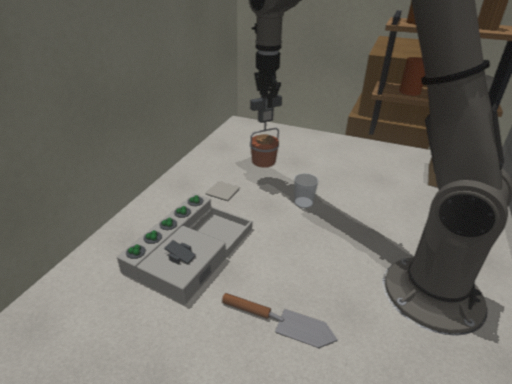

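The side view shows the pot hanging clear with the rod stretched, at about (264,150). I'll hold a bit longer and measure how high the underside is.

>>> carry_out([
  [0, 0, 0, 0],
  [0, 0, 0, 0],
  [0, 0, 0, 0],
  [0, 0, 0, 0],
  [0, 0, 0, 0],
  [0, 0, 0, 0],
  [0, 0, 0, 0],
  [0, 0, 0, 0],
])

```text
clock: 8.32
tool_pos: [0.584, -0.3245, 0.3023]
tool_rot: [[0.762, -0.648, 0.0], [-0.648, -0.762, 0.0], [-0.0, -0.0, -1.0]]
contact_force: [0.5, -1.0, -5.2]
opening: 0.0252
```

```bash
cat > c.py <<'E'
from h import *
import sys
st()
tag=sys.argv[1]
s=env.get_state();t=np.array(s["tool_pos"])
for n in("side","scene"):
    p,d,K,T=grab(n,n+tag+".png");W=cloud(d,K,T)
    hsv=cv2.cvtColor(p,cv2.COLOR_BGR2HSV)
    m=((hsv[...,0]<14)&(hsv[...,1]>120))&(np.linalg.norm(W[...,:2]-t[:2],axis=-1)<.09)
    w=W[m]; 
    if len(w)>10: print(n,len(w),np.percentile(w,[2,50,98],axis=0).round(3).tolist())
    if len(w)>30:
        # fit cone axis: radius(z)=43..50 mm
        from scipy.optimize import least_squares
        f=lambda q: np.hypot(w[:,0]-q[0],w[:,1]-q[1])-(.043+.007*np.clip(w[:,2]-q[2],0,.084)/.084)
        r=least_squares(f,[t[0],t[1],w[:,2].min()],loss='soft_l1',f_scale=.003);print(" axis",r.x.round(4))
print("tray delta in tool cm",np.array(s["tool_rot"]).T@(np.array([.598,.0105,t[2]])-t)*100)
E
python3 c.py 5
```

```text
{'clock': 8.325, 'tool_pos': [0.584, -0.3245, 0.3023], 'tool_rot': [[0.7616, -0.648, 0.0], [-0.648, -0.7616, 0.0], [-0.0, -0.0, -1.0]], 'contact_force': [0.541, -1.0133, -5.212], 'opening': 0.0252}
side 69 [[0.545, -0.35, 0.161], [0.592, -0.292, 0.164], [0.624, -0.275, 0.167]]
 axis [ 0.5774 -0.3228  0.1763]
scene 1870 [[0.549, -0.371, 0.095], [0.608, -0.341, 0.167], [0.632, -0.283, 0.178]]
 axis [ 0.5847 -0.3246  0.3092]
tray delta in tool cm [-2.06425549e+01 -2.64207582e+01  5.67164007e-04]
```

Underside at about 0.08 m, stretch about 30 mm. I'll carry it over to the tray.

>>> carry_out([
  [-0.94, -1.2, 0, 0],
  [-1.88, -2.4, 0, 0],
  [-1.88, -2.4, 0, 0],
  [-1.88, -2.4, 0, 0],
  [-1.88, -2.4, 0, 0],
  [-1.88, -2.4, 0, 0],
  [-1.88, -2.4, 0, 0],
  [-1.88, -2.4, 0, 0],
  [-1.88, -2.4, 0, 0],
  [-1.88, -2.4, 0, 0],
  [-1.88, -2.4, 0, 0],
  [-0.9, -1.2, 0, 0],
])

```text
clock: 9.93
tool_pos: [0.5975, 0.0137, 0.3024]
tool_rot: [[0.764, -0.645, -0.0], [-0.645, -0.764, 0.001], [-0.001, -0.001, -1.0]]
contact_force: [-0.1, 0.1, -3.7]
opening: 0.0249
```

>>> carry_out([
  [0, 0, 0, 0],
  [0, 0, 0, 0],
])

```text
clock: 10.18
tool_pos: [0.5978, 0.0085, 0.3023]
tool_rot: [[0.76, -0.65, -0.0], [-0.65, -0.76, -0.001], [0.001, 0.001, -1.0]]
contact_force: [-0.1, -0.5, -5.4]
opening: 0.0251
```

```bash
python3 c.py 6
```

```text
{'clock': 10.175, 'tool_pos': [0.5978, 0.0085, 0.3023], 'tool_rot': [[0.7603, -0.6495, -0.0], [-0.6495, -0.7603, -0.0012], [0.0008, 0.0009, -1.0]], 'contact_force': [-0.1387, -0.4771, -5.3743], 'opening': 0.0251}
side 314 [[0.552, -0.026, 0.089], [0.582, 0.04, 0.164], [0.638, 0.056, 0.167]]
 axis [0.5952 0.0087 0.2632]
scene 1491 [[0.559, -0.041, 0.091], [0.616, -0.017, 0.166], [0.645, 0.047, 0.178]]
 axis [0.5992 0.0057 0.181 ]
tray delta in tool cm [-0.11313672 -0.1651322  -0.00024016]
```

View pics/side6.png

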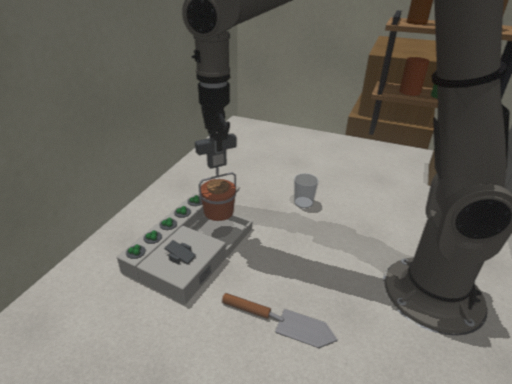

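View pics/scene6.png

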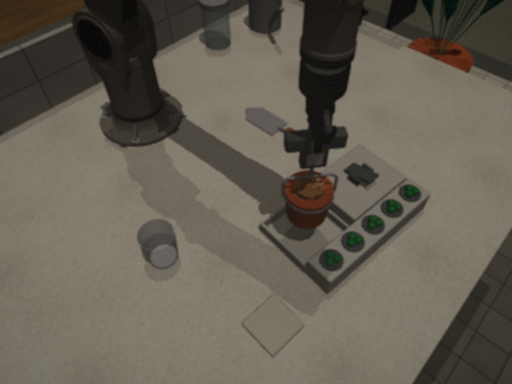

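Both views show the pot centred over the tray. I'll lower it gently, slowly through contact.

>>> carry_out([
  [0, 0, 0.6, 0],
  [0, 0, 1.2, 0],
  [0, 0, 1.2, 0],
  [0, 0, 1.2, 0],
  [0, 0, 1, 0],
  [0, 0, 0.6, 0],
  [0, 0, 0.4, 0],
  [0, 0, 0.4, 0],
  [0, 0, 0.4, 0],
  [0, 0, 0.4, 0],
  [0, 0, 0.4, 0],
  [0, 0, 0.4, 0],
])

```text
clock: 11.78
tool_pos: [0.598, 0.0103, 0.2202]
tool_rot: [[0.762, -0.648, 0.0], [-0.648, -0.762, 0.0], [0.0, -0.0, -1.0]]
contact_force: [-0.5, -0.5, -3.5]
opening: 0.0252
```

>>> carry_out([
  [0, 0, 0.5, 0],
  [0, 0, 0.5, 0],
  [0, 0, 0.5, 0],
  [0, 0, 0.4, 0],
  [0, 0, 0.2, 0],
  [0, 0, 0, 0],
  [0, 0, 0, 0],
])

```text
clock: 12.65
tool_pos: [0.5981, 0.0103, 0.1996]
tool_rot: [[0.762, -0.648, 0.001], [-0.648, -0.762, 0.0], [0.0, -0.0, -1.0]]
contact_force: [-0.0, 0.3, -0.5]
opening: 0.025
```

```bash
python3 c.py 7
```

```text
{'clock': 12.65, 'tool_pos': [0.5981, 0.0103, 0.1996], 'tool_rot': [[0.7615, -0.6481, 0.0005], [-0.6481, -0.7615, 0.0], [0.0004, -0.0003, -1.0]], 'contact_force': [-0.0203, 0.294, -0.4764], 'opening': 0.025}
side 339 [[0.552, -0.027, 0.025], [0.582, 0.041, 0.089], [0.639, 0.058, 0.093]]
 axis [0.5954 0.0111 0.1181]
scene 1215 [[0.56, -0.039, 0.019], [0.616, -0.015, 0.091], [0.645, 0.048, 0.103]]
 axis [0.5993 0.0081 0.5617]
tray delta in tool cm [-2.09490839e-02 -1.13422875e-02 -4.11924207e-06]
```

View pics/side7.png

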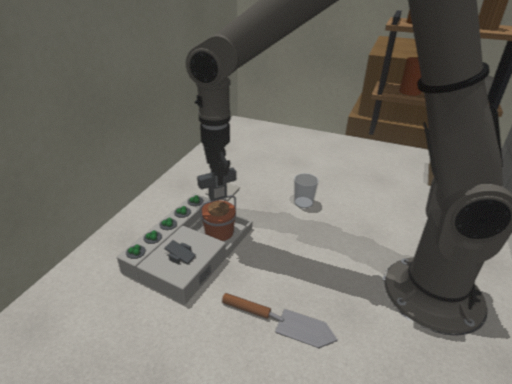

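The pot stands on the tray floor (rim at 0.090 m), the force reading is near zero and the scale is slack. I'll open and check before moving off.

>>> carry_out([
  [0, 0, 0, 0],
  [0, 0, 0, 0],
  [0, 0, 0, 0],
  [0, 0, 0, 0],
  [0, 0, 0, 0],
  [0, 0, 0, 0],
  [0, 0, 0, 0],
  [0, 0, 0, 0],
], fingers=1)

```text
clock: 13.75
tool_pos: [0.5979, 0.0103, 0.1993]
tool_rot: [[0.762, -0.648, 0.0], [-0.648, -0.762, 0.0], [0.0, -0.0, -1.0]]
contact_force: [0.8, 0.4, -0.5]
opening: 0.0853
```

>>> carry_out([
  [0, 0, -1, 0],
  [0, 0, -2, 0],
  [0, 0, -2, 0],
  [0, 0, -2, 0],
  [0, 0, -2, 0],
  [0, 0, -1, 0],
  [0, 0, 0, 0],
])

```text
clock: 14.62
tool_pos: [0.5982, 0.0103, 0.3001]
tool_rot: [[0.762, -0.648, 0.002], [-0.648, -0.762, 0.0], [0.001, -0.001, -1.0]]
contact_force: [-0.2, 0.8, 0.3]
opening: 0.0854
```

```bash
python3 c.py 8; python3 - <<'E'
from h import *
for n in("scene","side"):
    p,d,K,T=grab(n,n+'8b.png');W=cloud(d,K,T)
    w=W.reshape(-1,3)
    def box(lo,hi): return w[np.all((w>lo)&(w<hi),1)]
    g=box([.45,-.1,.198],[.75,.1,.225]);print(n,'grip',len(g),np.percentile(g[:,2],98),cv2.minAreaRect(g[:,:2].astype(np.float32)))
    g=box([.57,.14,.066],[.668,.24,.1]);print('paddle',len(g),g[:,2].max(),cv2.minAreaRect(g[:,:2].astype(np.float32)))
    for r in env.mark_of(n,"rocker_far_end")[:2]:
        c,ro=r["location"];u,v=int(c*512),int(ro*384);print(round(r["confidence"],2),u,v,W[v,u].round(4))
E
```

```text
{'clock': 14.625, 'tool_pos': [0.5982, 0.0103, 0.3001], 'tool_rot': [[0.7616, -0.648, 0.0016], [-0.648, -0.7616, 0.0002], [0.001, -0.0012, -1.0]], 'contact_force': [-0.2271, 0.8309, 0.2607], 'opening': 0.0854}
side 326 [[0.552, -0.028, 0.021], [0.58, 0.04, 0.088], [0.639, 0.058, 0.092]]
 axis [0.5956 0.011  0.1116]
scene 1201 [[0.561, -0.039, 0.02], [0.618, -0.016, 0.091], [0.645, 0.048, 0.103]]
 axis [0.5992 0.0079 0.2692]
tray delta in tool cm [-2.91900496e-02  2.29523189e-03 -3.33563564e-05]
scene grip 855 0.21826647207418107 ((0.5983483791351318, 0.008076999336481094), (0.10898545384407043, 0.02775203436613083), 48.87887191772461)
paddle 479 0.09058656731672987 ((0.6187565326690674, 0.18855731189250946), (0.05848501995205879, 0.07612066715955734), 84.96719360351562)
0.58 370 172 [0.6377 0.1978 0.0851]
side grip 364 0.21563475899263862 ((0.5967652201652527, 0.01175294816493988), (0.10843072086572647, 0.02734149433672428), 48.70404815673828)
paddle 454 0.08843320885301109 ((0.6173548698425293, 0.19029037654399872), (0.05841757729649544, 0.07393660396337509), 83.1031265258789)
0.83 170 246 [0.6447 0.19   0.0821]
```

View pics/scene8.png

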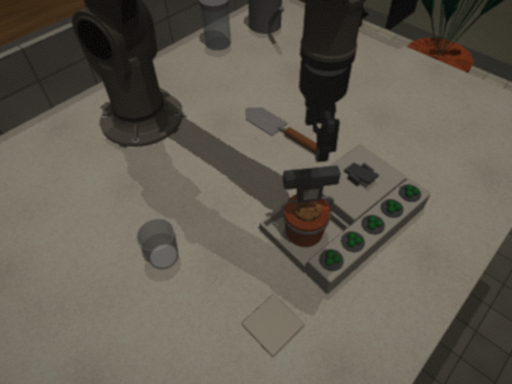

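The pot stands in the tray with the scale slack, and the grip centre is within about 3 mm of the tray centre. The rocker shows at (360,173) in the scene image. Next I'll close the fingers and move over its far end.

>>> carry_out([
  [0, 0, 0, -0.148],
  [0, 0, 0, -0.148],
  [0, 0, 0, -0.147],
  [0, 0, 0, -0.147],
  [0.44, -3.03, 0, 0],
  [0.44, -3.03, 0, 0],
  [0.44, -3.03, 0, 0],
  [0.44, -3.03, 0, 0],
  [0.44, -3.03, 0, 0],
  [0.43, -3.04, 0, 0],
  [0, 0, 0, 0],
], fingers=0)

```text
clock: 16.3
tool_pos: [0.6444, 0.1915, 0.2983]
tool_rot: [[0.994, -0.11, -0.001], [-0.11, -0.994, 0.001], [-0.002, -0.001, -1.0]]
contact_force: [-0.8, -0.3, 0.4]
opening: -0.0002
```

>>> carry_out([
  [0, 0, 2, 0],
  [0, 0, 3, 0],
  [0, 0, 3, 0],
  [0, 0, 3, 0],
  [0, 0, 3, 0],
  [0, 0, 2, 0],
  [0, 0, 0.8, 0],
  [0, 0, 0, 0],
])

```text
clock: 17.3
tool_pos: [0.6451, 0.1877, 0.1314]
tool_rot: [[0.993, -0.115, 0.0], [-0.115, -0.993, -0.0], [0.0, 0.0, -1.0]]
contact_force: [0.2, 0.6, 1.3]
opening: -0.0001
```

```bash
python3 - <<'E'
from h import *
st()
grab("wrist","wrist9.png");p,d,K,T=grab("side","side9.png")
cv2.imwrite("pics/side9c.png",cv2.resize(p[160:320,90:300],None,fx=3,fy=3))
E
```

```text
{'clock': 17.3, 'tool_pos': [0.6451, 0.1877, 0.1314], 'tool_rot': [[0.9934, -0.1151, 0.0001], [-0.1151, -0.9934, -0.0001], [0.0001, 0.0001, -1.0]], 'contact_force': [0.1757, 0.6381, 1.2951], 'opening': -0.0001}
```

View pics/wrist9.png

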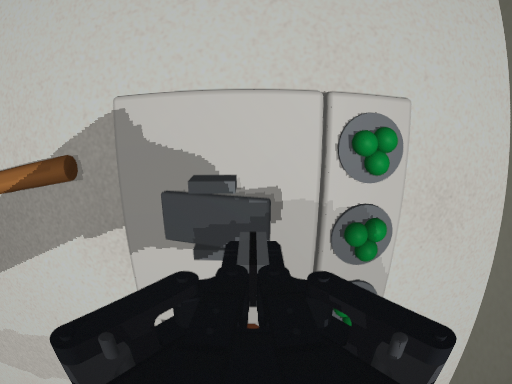

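View pics/side9c.png

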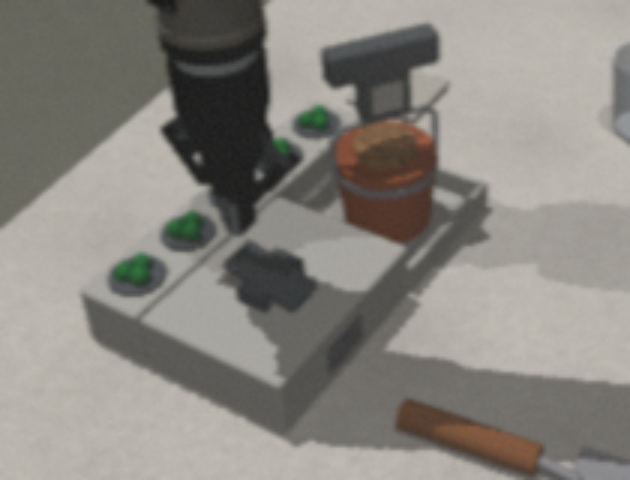

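The closed tips are over the paddle's far half (column 253, with the paddle spanning 163–270). Pressing down slowly.

>>> carry_out([
  [0, 0, 1.2, 0],
  [0, 0, 1.0, 0],
  [0, 0, 0.5, 0],
  [0, 0, 0.4, 0],
  [0, 0, 0.4, 0],
  [0, 0, 0.3, 0],
  [0, 0, 0.3, 0],
  [0, 0, 0, 0],
])

```text
clock: 18.4
tool_pos: [0.6447, 0.1882, 0.0904]
tool_rot: [[0.993, -0.115, -0.0], [-0.115, -0.993, 0.0], [-0.0, -0.0, -1.0]]
contact_force: [-1.7, 0.2, 1.4]
opening: -0.0
```

```bash
python3 - <<'E'
from h import *
st()
p,d,K,T=grab("side","side10.png")
cv2.imwrite("pics/side10c.png",cv2.resize(p[160:320,90:300],None,fx=3,fy=3))
E
```

```text
{'clock': 18.4, 'tool_pos': [0.6447, 0.1882, 0.0904], 'tool_rot': [[0.9934, -0.1146, -0.0005], [-0.1146, -0.9934, 0.0001], [-0.0005, -0.0001, -1.0]], 'contact_force': [-1.7382, 0.2172, 1.3589], 'opening': -0.0}
```

View pics/side10c.png

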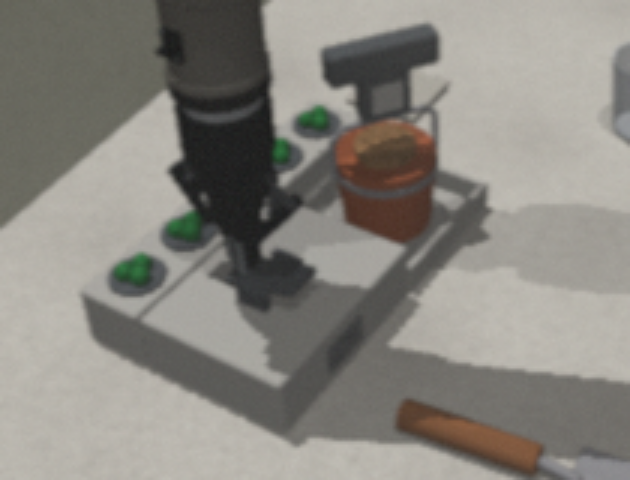

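The paddle's near end now looks raised, so it appears to have snapped. I'll back off and check.

>>> carry_out([
  [0, 0, -1, 0],
  [0, 0, -2, 0],
  [0, 0, -3, 0],
  [0, 0, -3, 0],
  [0, 0, -3, 0],
  [0, 0, -3, 0],
  [0, 0, -2, 0],
  [0, 0, 0, 0],
  [0, 0, 0, 0],
])

```text
clock: 19.58
tool_pos: [0.6445, 0.1879, 0.26]
tool_rot: [[0.993, -0.115, -0.001], [-0.115, -0.993, -0.0], [-0.0, 0.0, -1.0]]
contact_force: [-0.8, 0.4, -0.5]
opening: 0.0001
```

```bash
cat > e.py <<'E'
from h import *
st()
for n in("scene","side"):
    p,d,K,T=grab(n,n+'11.png');W=cloud(d,K,T);w=W.reshape(-1,3)
    if n=="side": cv2.imwrite("pics/side11c.png",cv2.resize(p[160:320,90:300],None,fx=3,fy=3))
    R=np.array([[.9934,-.1149],[.1149,.9934]])
    g=(w[:,:2]-np.array([.6184,.1898]))@R.T
    for x in(-.034,-.028,-.02,.02,.028,.034):
        m=(abs(g[:,0]-x)<.004)&(abs(g[:,1])<.015)&(w[:,2]<.12); print(n,x,m.sum(),np.median(w[m,2]).round(4) if m.sum() else None)
    b=w[np.all((w>[.45,-.1,.198])&(w<[.75,.1,.225]),1)];print('grip',len(b),np.percentile(b[:,2],98).round(4),np.round(cv2.minAreaRect(b[:,:2].astype(np.float32))[0],4))
E
python3 e.py
```

```text
{'clock': 19.575, 'tool_pos': [0.6445, 0.1879, 0.26], 'tool_rot': [[0.9934, -0.1148, -0.0005], [-0.1148, -0.9934, -0.0002], [-0.0005, 0.0002, -1.0]], 'contact_force': [-0.7651, 0.4332, -0.5227], 'opening': 0.0001}
scene -0.034 36 0.0873
scene -0.028 48 0.0856
scene -0.02 38 0.0845
scene 0.02 36 0.0744
scene 0.028 37 0.0722
scene 0.034 52 0.0701
grip 858 0.2182 [0.5984 0.008 ]
side -0.034 63 0.0805
side -0.028 54 0.0607
side -0.02 31 0.0813
side 0.02 20 0.0723
side 0.028 20 0.0699
side 0.034 15 0.0687
grip 364 0.2156 [0.5974 0.0113]
```

View pics/side11c.png

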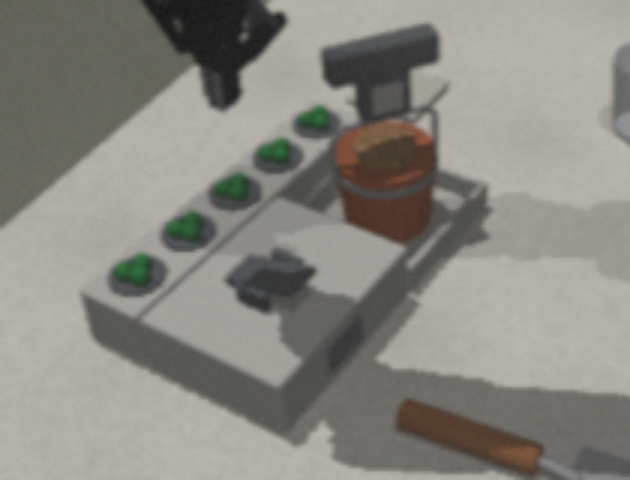

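The paddle's far end is down at 0.071 m and its near end is up at 0.086 m. The pot hasn't moved and the tool is clear, so I'll hand in.

```bash
python3 -c "
from station import env; env.sign_off()"
```

```text
the job is handed in; nothing more can be done
```

I weighed the reservoir, set it down in the drip tray, then snapped the rocker over, and handed the job in just after 19.6 s of the 51 s allowed. Sign-off gives no verdict, so the results below are my own readings.

- **Weighing:** I lifted the reservoir by the scale grip and held it still for about 2.5 s. Its underside hung about 80 mm above the counter with the scale stretched about 30 mm. The wrist force fits a load of roughly 4–5 N, at the light end of the 0.45–0.8 kg range.
- **Placing:** I lowered it slowly onto the tray floor and let go only once the wrist force had dropped to about zero. Afterwards the grip stood within about 3 mm of the tray centre. Its top was at 0.216–0.218 m against 0.215 m expected for a slack scale on the tray floor.
- **Rocker:** I pressed the far end with the fingers closed. It now stands at about 0.071 m with the near end at about 0.086 m, which is the on position.
- **Final state:** The reservoir had not moved and the tool hung clear of everything. I did not measure the cup, trowel and coaster again; the arm never went near them.

Two readings did not hold up. My fit of the pot's cone gave meaningless heights, so I took heights from the rim and grip instead. One depth reading on the rocker's near half in the side view (0.061 m) disagreed with its neighbours; it probably hit the housing.

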